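Bed the drilled platen on the guided press

TASK

Fit the loose aluminium platen to the little blue guided press: lower its hole over the tall guide rod with the notch towards the brass locating pin, keep it square so it does not bind, and push it down against the dragging brass collar until it lies flush on the black bed with the pin in the notch; how high the bed has been packed must be felt. Hold it there with a steady push of about 15 N for a second (never a shove over 30 N), then let go and leave it; do not disturb the wax puck, the black eyeglass or the small blue-capped jar.

Things in the scene. Friction and masses are not known exactly. Their poses are not given: they have to be found in the camera images.
- platen: loose aluminium platen, 0.28-0.46 kg: a plate 12 mm thick, x -36 to +45 mm, 56 mm wide in y, under a square upright boss 32x32 mm, centred on the origin, top 54 mm above the underside (grip its flats). A round 14 mm hole runs right through on the z axis. An open notch 12 mm wide on y = 0 runs in from the plate's +x end to the boss. Origin: hole centre at the underside, z up.
- press: blue base of the guided press, 124x86x12 mm, fixed. On it stand the 12 mm guide rod, on the z axis through the origin, and a brass locating pin, 8 mm, 34 mm from the rod along +x. The platen goes on with its +x along the press's +x, so that the pin enters its notch. Origin: underside, on the rod's axis, at bench level, z up.
- bed: black packed bed round the rod, 76x54 mm, in a steel frame; the platen must lie flush on it. The bed's top stands anywhere from 22 to 36 mm above the bench, differs each time, and this reading does not tell it: feel it. The collar sinks into its 28 mm hole. Hard: the push rises steeply on contact. Origin: at bench level on the rod's axis; directions as the press.
- rod_tip (a point): centre of the guide rod's top end, 98 mm above the bench; tapered nose: 6 mm flat on top, full 12 mm diameter 5 mm lower
- pin_tip (a point): centre of the locating pin's top end, on its axis, 46 mm above the bench
- collar_top (a point): centre of the top face of the brass drag collar on the guide rod, 22 mm across, 9 mm high. It starts 60 to 75 mm above the bench, slides down only when pushed with about 6 N (plus 0.015 N for every mm/s), stays where it is left, and can sink below the bed's top.
- beeswax: bystander: round brown wax puck, 43 mm across, 13 mm high, origin at the underside's centre
- eyeglass: bystander: black eyeglass (loupe), 34 mm across, 26 mm high, origin at the underside's centre
- blue_phial: bystander: small blue-capped jar, 33 mm across, 42 mm high, origin at the underside's centre
Mind the look-alikes: they are no part of the job. Of the things that look like the platen, take the one that is nearest to the robot's base at the start. Leave any pink look-alike of the bed alone.

How it is judged:
By the outcome, as a careful person would: the job done as asked, in the order asked, and still so for the second after the job is handed in, with the robot touching nothing.
It also fails if it takes over 67 s, if anything falls off the work surface, if the arm or the gripper's body presses on something with over 40 N, if the wrist force passes 120 N, or if a joint passes its speed limit or range.

ROBOT

A 6-joint arm with a two-finger parallel gripper is mounted at the origin on a cart in front of the work surface, level with it; the furniture and walls round the work are solid. World frame = base frame: x ahead of the robot, y to its left, z up, the work surface at z = 0. Lengths are in m, angles in rad, forces in N, time in s.
With the tool pointing down it reaches from about 0.35 to 0.975 m from the base axis. Payload 4.9 kg.
Tool frame: the origin (TCP) lies midway between the tips of the shut fingers; the grasp point (between the pads) lies 19 mm behind it; z points along the fingers, y is the line along which they close (so a half turn about z gives the same grasp; the last joint's range is limited). The gripper opens to 85 mm and grips with 20 to 120 N. Pads are 22 mm wide; open, the fingers measure 114 mm over their backs; the gripper's body (76 mm by 85 mm) begins 54 mm behind the grasp point. The pads swing forward as they close: fully open they stand 13 mm farther back than shut.
Start: joints at [-1.313, 0.053, 1.613, -0, 1.476, -0.119], TCP at [0.23, -0.581, 0.231] pointing down, gripper open.
Joint ranges: [-3.01, 3.01], [-1.01, 2.22], [0.06, 2.58], [-1.02, 4.17], [0.09, 2.62], [-3.14, 3.14]. Speed limits (rad/s): [2.57, 2.57, 3.14, 3.14, 3.14, 3.14].

INTERFACE

Orientations are given as a unit quaternion [w, x, y, z].
In Python, from plant import state, grab_frame, job_done, cut_out, place_of gives the robot as it stands.
- The arm moves only by the tool jog_arm, never from a script. Its argument "motion" is text: rows parted by semicolons, each of 7 numbers parted by spaces: the opening in per cent of the stroke, from 0 (shut) to 100 (fully open), then the shift along the tool's x, y, z as a fraction of full scale, then the turn, a rotation vector about the tool's x, y, z as a fraction of full scale. A call has exactly 5 rows; each row is the pose to reach, as a shift and turn from the pose commanded when the call began, along the tool's axes at that moment; what a row does not reach only later rows make up. Full scale, the value 1, is 50 cm for a shift and 1.5 rad for a turn. A row lasts 1/8 s, in which the tool goes at most 62.5 mm and 10.7 degrees, less where a joint would pass 70% of its speed; a pose out of reach is approached as far as the arm can. A call with a number of a shift or a turn outside -1 to 1 is refused whole. A call with a gripper value outside its range is refused whole. The fingers move at their own pace and stop on an object; the grip force is fixed at half the most. Time passes only in rows, so rows that repeat a pose let the fingers close, or fill a call up. It gives the time, the measured TCP pose, the force, the opening and the grip force at its end, in the units of the state.
- state(): the state, without advancing time (a new reading comes with each control period).
- grab_frame(name): name is "side" or "top" or "wrist"; returns a dict with "color" (420x560x3 uint8, red, green, blue), "range_z" (420x560 float32, m along the optical axis (not along the pixel's ray), 0 where there is no reading), "intrinsics" (3x3 intrinsics, pixels), "world_from_camera" (4x4, takes a point from camera to world coordinates). Camera axes: x right, y up, looking along -z (the intrinsics and any distortion apply to the point x, -y, -z); pixel columns grow to the right and rows downward; lengths in m; the calibration is good to about 2 mm. The wrist camera is an equidistant fisheye: a pixel r from the principal point sees the ray r / f radians off the axis. A picture is of the moment at which its call begins.
- job_done(): hands the job in; it is judged then, once.
Trained networks look in the newest picture that a camera, given by its name, has taken for a name from the list of things; names that differ only in an ending like _2 or _b are one class to them, and where a whole thing is asked for, a point or a joint stands for the part that bears it (a point fixed in the world has none). Each returns a list of dicts, best first, with "p" (0 to 1); they miss things now and then, are a little off and sometimes report something else, mostly with a low value. They report only what shows in the picture. A call takes as long as a camera call. They do not tell look-alikes from the thing itself.
- cut_out(camera, thing): "pixels" (420x560 bool, what is visible of it).
- place_of(camera, thing): "at" ([x, y, z] in m, in world coordinates, good to about 4 mm: a listed point, or the origin of a listed thing).
The state is a dict: "time": time; "joint_pos": joint angles; "joint_vel": joint speeds; "joint_efforts": joint torques, N m; "tool_pos": TCP position; "tool_rot": TCP orientation; "contact_force": force on the tool from outside, world axes, zero at the start; "ft_torque": the same for the moment, N m; "gripper_width": opening from 0.0 (shut) to 1.0 (fully open); "grasp_force": force on a finger pad.
Only numpy, scipy, OpenCV 4.12 (cv2) and the standard library are available. Lean on these libraries where they do the work, as an engineer would, in place of code of your own. Each camera call takes 0.05 s, during which the arm holds its last target. There are 200 camera calls.

## Working session

There is one attempt and no reset: what is moved stays moved. The work goes in short steps, Python scripts to look and compute and a tool call to move; the robot and the scene stay as the last step left them, time stands still between calls to the robot, and variables do not carry over. Pictures are saved under pics/ and viewed, at most 10 in all, crops included, and the job is handed in when it is done.

Besides the shell and the picture viewer there is one more tool, called after "Call:" as name(argument=value, ...) on one line, values as JSON. jog_arm: Moves the arm, as the interface text tells. Shift numbers are shares of 50 cm and turn numbers shares of 1.5 rad, none past 1 either way. Its arguments: {"type":"object","properties":{"motion":{"type":"string"}},"required":["motion"]}

```bash
mkdir -p pics; ls; cat > h.py <<'E'
import numpy as np, cv2
from plant import *
def save(n,f): cv2.imwrite('pics/'+n+'.png',cv2.cvtColor(f['color'],cv2.COLOR_RGB2BGR))
def cloud(f):
    K=f['intrinsics'];z=f['range_z'];v,u=np.mgrid[:420,:560]
    P=np.stack([(u-K[0,2])/K[0,0]*z,-(v-K[1,2])/K[1,1]*z,-z],-1)
    T=f['world_from_camera'];W=P@T[:3,:3].T+T[:3,3];W[z==0]=np.nan
    return W
def pix(f,p):
    T=np.linalg.inv(f['world_from_camera']);c=T[:3,:3]@np.array(p)+T[:3,3];K=f['intrinsics']
    return np.round([K[0,2]+K[0,0]*c[0]/-c[2],K[1,2]+K[1,1]*-c[1]/-c[2]])
E
python3 - <<'E'
from h import *
np.set_printoptions(precision=4,suppress=True)
im=[]
for c in['top','side']:
    f=grab_frame(c);im.append(f);save(c+'0',f);np.savez(c+'0.npz',**f)
    print(c,f['world_from_camera'][:3,3],f['intrinsics'][0,0])
    for t in['platen','press','bed','rod_tip','pin_tip','collar_top','beeswax','eyeglass','blue_phial']:
        for d in place_of(c,t)[:4]: print(t,round(d['p'],2),np.array(d['at']),pix(f,d['at']))
print(state())
E
```

```text
pics
top [ 0.2029 -0.0027  1.5539] 523.487816590878
platen 0.68 [ 0.6212 -0.2609 -0.0011] [352. 197.]
platen 0.62 [ 0.5394  0.1491 -0.0009] [221. 236.]
press 0.8 [ 0.5787 -0.1071  0.0012] [304. 215.]
bed 0.89 [ 0.685  -0.4001  0.0018] [393. 173.]
bed 0.78 [ 0.582  -0.1069 -0.0037] [303. 214.]
rod_tip 0.6 [ 0.5821 -0.1068  0.0985] [305. 206.]
pin_tip 0.56 [ 0.6177 -0.0976  0.0475] [300. 199.]
collar_top 0.45 [ 0.583  -0.1077  0.068 ] [305. 208.]
beeswax 0.7 [0.6988 0.0893 0.002 ] [236. 184.]
blue_phial 0.41 [ 0.5469  0.3178 -0.0032] [165. 239.]
side [0.1022 0.8214 0.5751] 462.8856333242158
platen 0.9 [ 0.5367  0.1483 -0.0009] [253. 290.]
platen 0.64 [ 0.6259 -0.2624 -0.0004] [301. 207.]
platen 0.36 [ 0.5793 -0.1067  0.1029] [291. 197.]
press 0.62 [ 0.5834 -0.1109 -0.0013] [290. 233.]
bed 0.71 [ 0.579  -0.1134  0.0006] [292. 232.]
bed 0.62 [ 0.6876 -0.3964  0.0001] [303. 187.]
rod_tip 0.7 [ 0.5819 -0.1059  0.0974] [290. 199.]
pin_tip 0.86 [ 0.6167 -0.0985  0.0465] [276. 216.]
collar_top 0.54 [ 0.5783 -0.1093  0.0697] [292. 209.]
collar_top 0.28 [ 0.5459  0.3159 -0.0033] [200. 338.]
beeswax 0.64 [0.6999 0.0912 0.0006] [206. 257.]
beeswax 0.32 [ 0.6146 -0.099   0.0448] [277. 216.]
eyeglass 0.7 [0.4338 0.0316 0.0008] [320. 275.]
blue_phial 0.63 [ 0.5454  0.3167 -0.0006] [200. 337.]
blue_phial 0.6 [ 0.5362  0.1499 -0.0017] [252. 291.]
{'time': 1.0, 'joint_pos': array([-1.313 ,  0.0527,  1.6129, -0.    ,  1.476 , -0.119 ]), 'joint_vel': array([ 0.0005, -0.0002, -0.0014,  0.0003, -0.0004,  0.001 ]), 'joint_efforts': array([ -0.0008, -39.3689, -37.0472,  -0.0001,   0.0005,  -0.    ]), 'tool_pos': array([ 0.2299, -0.5811,  0.2313]), 'tool_rot': array([ 0.    ,  0.9823,  0.1873, -0.    ]), 'contact_force': array([ 0.5901, -0.2483, -0.2559]), 'ft_torque': array([-0.0182,  0.043 , -0.0677]), 'grasp_force': 0.0, 'gripper_width': 1.0044764618332775}
```

```bash
python3 - <<'E'
from h import *
np.set_printoptions(precision=4,suppress=True)
a=cv2.imread('pics/top0.png')[150:270,130:430];b=cv2.imread('pics/side0.png')[170:350,160:360]
cv2.imwrite('pics/c0.png',cv2.resize(a,(800,320),interpolation=cv2.INTER_CUBIC));cv2.imwrite('pics/c1.png',cv2.resize(b,(660,594),interpolation=cv2.INTER_CUBIC))
for c in['top','side']:
    f=dict(np.load(c+'0.npz'));W=cloud(f)
    for nm,ctr in[('plat',(.539,.149)),('other',(.622,-.261))]:
        d=np.hypot(W[...,0]-ctr[0],W[...,1]-ctr[1])<.065
        for lo,hi in[(.006,.02),(.045,.06)]:
            m=d&(W[...,2]>lo)&(W[...,2]<hi);p=W[m]
            if len(p)<5: print(nm,lo,len(p));continue
            r=cv2.minAreaRect((p[:,:2]*1000).astype(np.float32));print(c,nm,lo,len(p),np.median(p[:,2]),p.mean(0),r)
    d=(np.hypot(W[...,0]-.58,W[...,1]+.107)<.085)
    for lo,hi in[(.007,.016),(.018,.04),(.04,.05),(.055,.078),(.085,.11)]:
        p=W[d&(W[...,2]>lo)&(W[...,2]<hi)]
        if len(p)>4:print(c,'press',lo,len(p),np.median(p[:,2]),p.mean(0),cv2.minAreaRect((p[:,:2]*1000).astype(np.float32)))
E
```

```text
top plat 0.006 333 0.011027327320401126 [0.5391 0.1474 0.0114] ((534.9219970703125, 149.61773681640625), (110.86640167236328, 111.97254180908203), 13.029738426208496)
top plat 0.045 105 0.053363271930650935 [0.5372 0.1463 0.0531] ((537.7628173828125, 146.47134399414062), (33.51165771484375, 31.560592651367188), 26.150733947753906)
top other 0.006 290 0.0109695880520021 [ 0.6203 -0.2535  0.0112] ((622.291259765625, -251.50489807128906), (104.5262680053711, 99.55078887939453), 25.384796142578125)
top other 0.045 103 0.05354004577642213 [ 0.6221 -0.2587  0.0534] ((622.7443237304688, -259.43182373046875), (33.04789733886719, 32.22770690917969), 83.28272247314453)
top press 0.007 519 0.011245037684826098 [ 0.5771 -0.1097  0.0113] ((583.5730590820312, -110.5860824584961), (161.71664428710938, 141.5414276123047), 1.4601857662200928)
top press 0.018 432 0.03227738120542467 [ 0.5866 -0.106   0.0313] ((581.5988159179688, -105.99790954589844), (116.11102294921875, 80.16293334960938), 20.475690841674805)
top press 0.04 16 0.04135742929531805 [ 0.5981 -0.103   0.042 ] ((587.9886474609375, -103.20
[... 1215 characters left out ...]
59961), 17.83334732055664)
side press 0.018 478 0.032079016134104854 [ 0.5807 -0.0962  0.0295] ((585.3938598632812, -105.36618041992188), (81.443115234375, 63.43613052368164), 16.39670181274414)
side press 0.04 23 0.04468008873583729 [ 0.5846 -0.1036  0.044 ] ((590.5830078125, -100.87614440917969), (41.003807067871094, 7.444960117340088), 19.688316345214844)
side press 0.055 58 0.06667736606049257 [ 0.5747 -0.103   0.0669] ((575.7512817382812, -104.43061065673828), (21.263872146606445, 18.459856033325195), 10.796914100646973)
side press 0.085 26 0.09118571624739766 [ 0.5762 -0.1059  0.0916] ((576.5426025390625, -106.64094543457031), (9.98430061340332, 12.445345878601074), 27.499691009521484)
```

View pics/c0.png

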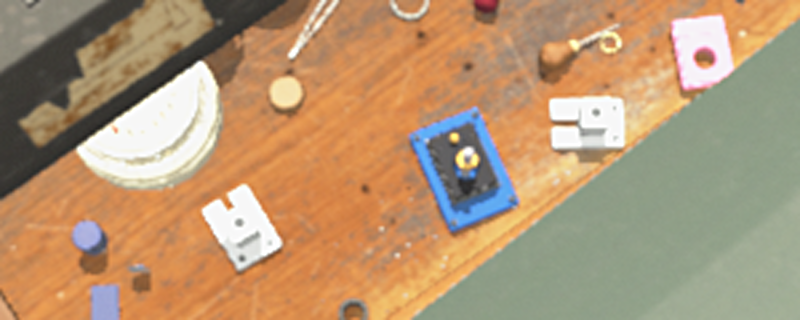

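View pics/c1.png

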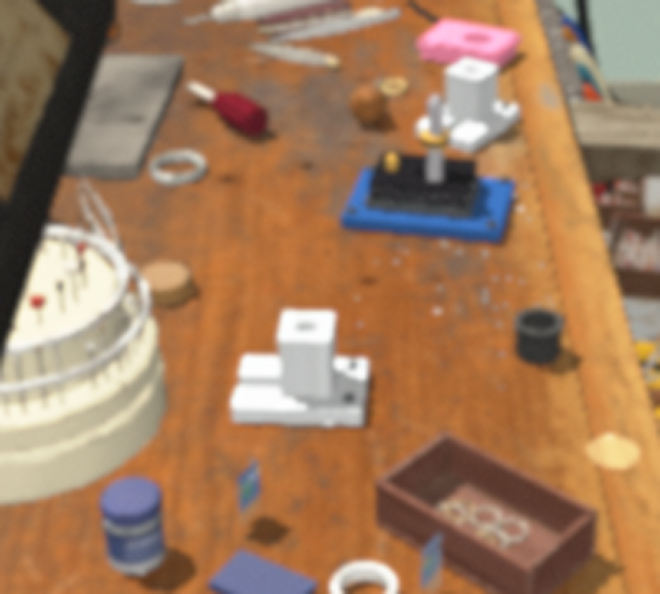

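Look-alikes: the two platen-like blocks are at full top px (221,236), 0.56 m from base, and (352,197), 0.67 m. The first is nearer, so it's the one. Both crops show it: white block, notch toward +x, yaw ≈ 24°. The press is at (305,207) with its brass pin at about (300,199), and the pink look-alike bed is at (393,173). Next I move over the platen.

```bash
cat >> h.py <<'E'
from scipy.spatial.transform import Rotation as R
def tool():
    s=state();q=s['tool_rot'];return s,np.array(s['tool_pos']),R.from_quat([q[1],q[2],q[3],q[0]])
def go(p,yaw=None,tp=None):
    """shift/turn fractions from the tool pose to TCP p, tool x at yaw(deg), tool pointing straight down"""
    s,t,r=tool()
    d=r.inv().apply(np.array(p)-t)/.5
    a=np.radians(yaw);T=R.from_matrix(np.array([[np.cos(a),np.sin(a),0],[np.sin(a),-np.cos(a),0],[0,0,-1]]).T.T)
    w=(r.inv()*T).as_rotvec()/1.5
    print('shift',np.round(d,4),'turn',np.round(w,4),'t',round(s['time'],2),'F',np.round(s['contact_force'],1))
E
python3 -c "
from h import *
go((.52,.14,.25),24.)"
```

```text
shift [ 1.0701 -1.1277 -0.0374] turn [ 0.      0.     -0.0281] t 1.0 F [ 0.6 -0.2 -0.3]
```

Call:
jog_arm(motion="100 0.08 -0.085 -0.01 0 0 -0.01; 100 0.16 -0.17 -0.02 0 0 -0.02; 100 0.25 -0.26 -0.03 0 0 -0.028; 100 0.33 -0.35 -0.037 0 0 -0.028; 100 0.42 -0.44 -0.037 0 0 -0.028")

```text
time: 1.62
tool_pos: [0.3443, -0.2987, 0.2505]
tool_rot: [0.001, 0.978, 0.207, 0.001]
contact_force: [1.0, 0.5, 0.8]
gripper_width: 1.001
grasp_force: 0.0
```

Call:
jog_arm(motion="100 0.08 -0.085 0 0 0 0; 100 0.16 -0.17 0 0 0 0; 100 0.25 -0.26 0 0 0 0; 100 0.33 -0.35 0 0 0 0; 100 0.42 -0.44 0 0 0 0")

```text
time: 2.25
tool_pos: [0.4462, -0.0131, 0.2503]
tool_rot: [0.0, 0.978, 0.208, 0.001]
contact_force: [0.3, -0.5, 1.3]
gripper_width: 0.999
grasp_force: 0.0
```

```bash
python3 -c "
from h import *
print(tool()[1]);go((.52,.14,.25),24.)"
```

```text
[ 0.44615956 -0.01305196  0.25033333]
shift [ 0.2594 -0.2196  0.0008] turn [ 0.0008 -0.0009 -0.0001] t 2.25 F [ 0.3 -0.5  1.3]
```

Call:
jog_arm(motion="100 0.08 -0.07 0 0 0 0; 100 0.16 -0.14 0 0 0 0; 100 0.21 -0.18 0 0 0 0; 100 0.24 -0.2 0 0 0 0; 100 0.24 -0.2 0 0 0 0")

```text
time: 2.88
tool_pos: [0.5149, 0.1253, 0.2497]
tool_rot: [0.0, 0.978, 0.208, -0.0]
contact_force: [0.0, -0.1, -0.7]
gripper_width: 0.998
grasp_force: 0.0
```

```bash
cat >> h.py <<'E'
def fcloud(f):
    K=f['intrinsics'];z=f['range_z'];v,u=np.mgrid[:420,:560]
    x=(u-K[0,2])/K[0,0];y=(v-K[1,2])/K[1,1];r=np.hypot(x,y)+1e-9;k=np.tan(np.minimum(r,1.5))/r
    P=np.stack([x*k*z,-y*k*z,-z],-1);T=f['world_from_camera'];W=P@T[:3,:3].T+T[:3,3];W[z==0]=np.nan
    return W
E
python3 - <<'E'
from h import *
np.set_printoptions(precision=4,suppress=True)
f=grab_frame('wrist');save('w1',f);np.savez('w1.npz',**f)
W=fcloud(f);print(f['world_from_camera'],f['intrinsics'][0])
for lo,hi in[(.006,.018),(.048,.06)]:
    m=(np.hypot(W[...,0]-.537,W[...,1]-.148)<.065)&(W[...,2]>lo)&(W[...,2]<hi);p=W[m]
    print(len(p),np.median(p[:,2]),p.mean(0),cv2.minAreaRect((p[:,:2]*1000).astype(np.float32)))
for t in['platen','rod_tip','pin_tip']:
    for d in place_of('wrist',t)[:3]:print(t,d['p'],d['at'])
print(tool()[1]);go((.537,.148,.1),24)
E
```

```text
[[ 0.4069  0.8641  0.2962  0.5906]
 [-0.9135  0.3847  0.1325  0.1592]
 [ 0.0006 -0.3245  0.9459  0.3927]
 [ 0.      0.      0.      1.    ]] [325.1923   0.     278.4009]
1964 0.01246637530254141 [0.5432 0.1499 0.0125] ((540.3991088867188, 149.91871643066406), (80.65133666992188, 56.902793884277344), 25.740406036376953)
811 0.054447251673522934 [0.5372 0.1482 0.0543] ((536.6283569335938, 148.21255493164062), (32.055809020996094, 32.389896392822266), 25.548322677612305)
platen 0.88 [0.6222, -0.2597, -0.0001]
platen 0.79 [0.5378, 0.1522, -0.0013]
rod_tip 0.93 [0.5808, -0.1068, 0.0978]
pin_tip 0.6 [0.6086, -0.0981, 0.0452]
[0.5145 0.1241 0.2499]
shift [ 0.0605 -0.0256  0.2998] turn [ 0.0002  0.     -0.0011] t 3.08 F [-0.   0.8  0.9]
```

View pics/w1.png

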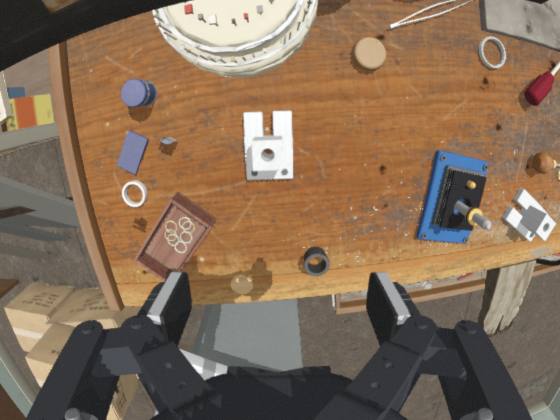

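The wrist picture shows the platen at px (268,155), notch up at (268,120); the press is at (455,195) with the rod at (478,215) and the pin at (471,185). The depth fit puts the boss at (0.5366, 0.1482) with yaw 25.6°, and the plate fit agrees.

```bash
python3 -c "
from h import *
go((.5366,.1482,.017),25.6)"
```

```text
shift [ 0.0599 -0.0263  0.4658] turn [ 0.0002  0.     -0.0197] t 3.08 F [-0.   0.8  0.9]
```

Call:
jog_arm(motion="100 0.06 -0.026 0.08 0 0 -0.01; 100 0.06 -0.026 0.19 0 0 -0.02; 100 0.06 -0.026 0.3 0 0 -0.02; 100 0.06 -0.026 0.35 0 0 -0.02; 100 0.06 -0.026 0.35 0 0 -0.02")

```text
time: 3.7
tool_pos: [0.5347, 0.148, 0.0723]
tool_rot: [-0.0, 0.975, 0.222, -0.003]
contact_force: [0.4, -0.5, 0.5]
gripper_width: 1.002
grasp_force: 0.0
```

```bash
python3 -c "
from h import *
print(tool()[1]);go((.5366,.1482,.017),25.6)"
```

```text
[0.53469985 0.1480058  0.07228185]
shift [0.0042 0.0015 0.1105] turn [-0.001   0.0035  0.0004] t 3.7 F [ 0.4 -0.5  0.5]
```

Call:
jog_arm(motion="100 0.003 0.001 0.05 0 0 0; 100 0.003 0.001 0.1 0 0 0; 100 0.003 0.001 0.115 0 0 0; 100 0.003 0.001 0.115 0 0 0; 100 0.003 0.001 0.115 0 0 0")

```text
time: 4.32
tool_pos: [0.5398, 0.1495, 0.0191]
tool_rot: [0.0, 0.975, 0.222, 0.001]
contact_force: [-0.4, -0.1, 1.1]
gripper_width: 0.999
grasp_force: 0.0
```

```bash
python3 -c "
from h import *
print(tool()[1]);go((.5366,.1482,.017),25.6)"
```

```text
[0.53979987 0.14946494 0.01912973]
shift [-0.0069 -0.0005  0.0042] turn [ 0.0006 -0.0019  0.0012] t 4.33 F [-0.4 -0.1  1.1]
```

Call:
jog_arm(motion="100 -0.006 0 0.003 0 0 0; 100 -0.006 0 0.003 0 0 0; 100 -0.006 0 0.003 0 0 0; 70 -0.006 0 0.003 0 0 0; 60 -0.006 0 0.003 0 0 0")

```text
time: 4.95
tool_pos: [0.5357, 0.1481, 0.0158]
tool_rot: [-0.0, 0.975, 0.223, -0.0]
contact_force: [-0.3, 0.1, 0.1]
gripper_width: 0.613
grasp_force: 0.0
```

```bash
python3 -c "
from h import *
print(tool()[1]);go((.5366,.1482,.017),25.6)"
```

```text
[0.53574224 0.14812804 0.01578438]
shift [ 0.0016  0.0006 -0.0024] turn [-0.      0.      0.0013] t 4.95 F [-0.3  0.1  0.1]
```

Call:
jog_arm(motion="0 0 0 -0.002 0 0 0; 0 0 0 -0.002 0 0 0; 0 0 0 -0.002 0 0 0; 0 0 0 -0.002 0 0 0; 0 0 0 -0.002 0 0 0")

```text
time: 5.58
tool_pos: [0.536, 0.1481, 0.017]
tool_rot: [0.0, 0.975, 0.223, 0.0]
contact_force: [0.8, -0.5, 1.9]
gripper_width: 0.369
grasp_force: 60.3
```

Call:
jog_arm(motion="0 0 0 0 0 0 0; 0 0 0 0 0 0 0; 0 0 0 -0.02 0 0 0; 0 0 0 -0.06 0 0 0; 0 0 0 -0.1 0 0 0")

```text
time: 6.2
tool_pos: [0.5357, 0.1482, 0.0681]
tool_rot: [-0.0, 0.975, 0.223, 0.0]
contact_force: [0.7, -0.4, -3.2]
gripper_width: 0.367
grasp_force: 59.7
```

```bash
python3 -c "
from h import *
print(tool()[1],tool()[2].as_euler('xyz',degrees=True),state()['gripper_width'],state()['grasp_force']);go((.56,.0,.25),17)"
```

```text
[0.5356565  0.14815118 0.0681489 ] [-1.79996058e+02 -3.72309465e-03  2.57154046e+01] 0.3672944447080021 59.73404064774513
shift [-0.0847  0.2881 -0.3637] turn [-0.     -0.      0.1014] t 6.2 F [ 0.7 -0.4 -3.2]
```

```bash
python3 -c "
from h import *
a=np.radians(16.5);go((.581-.08*np.cos(a),-.107-.08*np.sin(a),.24),16.5)"
```

```text
shift [-0.2976  0.4735 -0.3438] turn [-0.     -0.      0.1072] t 6.2 F [ 0.7 -0.4 -3.2]
```

Call:
jog_arm(motion="0 -0.02 0.03 -0.1 0 0 0.02; 0 -0.06 0.09 -0.19 0 0 0.04; 0 -0.11 0.17 -0.26 0 0 0.06; 0 -0.17 0.27 -0.3 0 0 0.08; 0 -0.23 0.37 -0.33 0 0 0.1")

```text
time: 6.82
tool_pos: [0.5125, -0.07, 0.2351]
tool_rot: [0.001, 0.989, 0.149, 0.002]
contact_force: [0.2, -0.3, -3.0]
gripper_width: 0.361
grasp_force: 60.4
```

```bash
python3 -c "
from h import *
print(tool()[1]);a=np.radians(16.5);go((.581-.08*np.cos(a),-.107-.08*np.sin(a),.24),16.5)"
```

```text
[ 0.51246876 -0.07002666  0.23513317]
shift [-0.0507  0.1093 -0.0097] turn [ 0.0015 -0.0024  0.0071] t 6.83 F [ 0.2 -0.3 -3. ]
```

Call:
jog_arm(motion="0 -0.03 0.06 -0.005 0 0 0.005; 0 -0.05 0.1 -0.01 0 0 0.007; 0 -0.05 0.1 -0.01 0 0 0.007; 0 -0.05 0.1 -0.01 0 0 0.007; 0 -0.05 0.1 -0.01 0 0 0.007")

```text
time: 7.45
tool_pos: [0.5033, -0.1227, 0.237]
tool_rot: [-0.0, 0.99, 0.144, 0.0]
contact_force: [0.4, -0.9, -3.4]
gripper_width: 0.364
grasp_force: 60.5
```

```bash
python3 - <<'E'
from h import *
np.set_printoptions(precision=4,suppress=True)
f=grab_frame('wrist');save('w2',f);np.savez('w2.npz',**f)
W=fcloud(f)
s,t,r=tool();print(t,r.as_euler('xyz',degrees=True),s['contact_force'],s['time'])
d=(np.hypot(W[...,0]-.58,W[...,1]+.107)<.09)
for lo,hi,rr in[(.008,.016,.09),(.019,.04,.06),(.043,.05,.045),(.055,.08,.02),(.0935,.102,.02)]:
    p=W[(np.hypot(W[...,0]-.581,W[...,1]+.107)<rr)&(W[...,2]>lo)&(W[...,2]<hi)]
    if len(p)>4:
        q=cv2.minAreaRect((p[:,:2]*1000).astype(np.float32));print(lo,len(p),np.median(p[:,2]),p.mean(0),q)
for n in['rod_tip','pin_tip','press','bed','collar_top']:
    for d in place_of('wrist',n)[:2]:print(n,round(d['p'],2),np.array(d['at']))
E
```

```text
[ 0.5033 -0.1227  0.2368] [-179.9859    0.0005   16.5955] [ 0.3089  0.4276 -2.0985] 7.5
0.008 4191 0.012433159435898455 [ 0.5786 -0.108   0.0124] ((583.3484497070312, -107.24760437011719), (124.25214385986328, 86.62501525878906), 16.706228256225586)
0.019 3474 0.03440710928588181 [ 0.5885 -0.1054  0.033 ] ((587.5066528320312, -105.64581298828125), (82.63636779785156, 60.493263244628906), 17.22043800354004)
0.043 40 0.04466359784476484 [ 0.6115 -0.0985  0.0449] ((611.6557006835938, -98.49586486816406), (6.518750190734863, 6.664605617523193), 63.1351203918457)
0.055 281 0.06760637102770833 [ 0.5789 -0.1079  0.0674] ((578.7893676757812, -108.32929229736328), (21.3862247467041, 21.930652618408203), 16.596248626708984)
0.0935 134 0.09643550047327357 [ 0.579  -0.1084  0.0964] ((578.8154907226562, -108.68829345703125), (10.5035982131958, 11.144020080566406), 62.359764099121094)
rod_tip 0.6 [ 0.58   -0.1064  0.0984]
rod_tip 0.6 [ 0.5425  0.3168 -0.0053]
pin_tip 0.68 [ 0.6084 -0.0989  0.046 ]
press 0.71 [ 0.577  -0.1066  0.0031]
bed 0.98 [ 0.6881 -0.4009 -0.0038]
bed 0.63 [ 0.5818 -0.108   0.0016]
collar_top 0.83 [ 0.5792 -0.1065  0.0693]
```

View pics/w2.png

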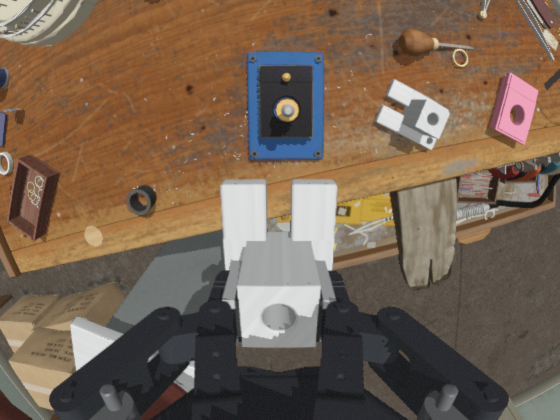

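The platen is held with its notch forward; the hole shows at px (279,317). The press is ahead with the rod at (287,111) and the pin at (287,77). I'll check the hole position in the grip from the same picture's depth.

```bash
python3 - <<'E'
from h import *
np.set_printoptions(precision=4,suppress=True)
f=dict(np.load('w2.npz'));W=fcloud(f);s,t,r=tool()
L=r.inv().apply((W.reshape(-1,3)-t)).reshape(W.shape)*1000
for lo,hi in[(-40,-34),(0,9)]:
    m=(abs(L[...,0])<55)&(abs(L[...,1])<32)&(L[...,2]>lo)&(L[...,2]<hi)
    if lo==-40: m&=abs(L[...,1])<17
    m=cv2.morphologyEx(m.astype(np.uint8),cv2.MORPH_OPEN,np.ones((3,3)))>0
    p=L[m];print(lo,len(p),np.median(p[:,2]),cv2.minAreaRect(p[:,:2].astype(np.float32)),p.min(0),p.max(0))
# plane of the plate / boss tops -> tilt
    A=np.c_[p[:,:2],np.ones(len(p))];print(np.linalg.lstsq(A,p[:,2],rcond=None)[0])
hole=(.5789,-.1083);a=np.radians(16.7)
go((hole[0]-.0007*np.cos(a),hole[1]-.0007*np.sin(a),.135),16.7)
E
```

```text
-40 4849 -37.71571183712124 ((0.6605339050292969, 0.010326385498046875), (33.74839782714844, 33.947410583496094), 0.031829457730054855) [-16.2137 -16.9672 -39.9813] [ 17.5288  16.9874 -34.0182]
[  0.0142  -0.0041 -37.6368]
0 6455 4.27297536797485 ((22.74271011352539, -0.5787467956542969), (56.111480712890625, 46.68241500854492), 89.8534164428711) [ -0.6648 -28.5773   0.1011] [46.1286 27.4578  8.9969]
[ 0.0175 -0.0006  3.8035]
shift [0.1522 0.0145 0.2033] turn [-0.0001  0.0002 -0.0017] t 7.75 F [-0.1  0.1 -2.9]
```

Call:
jog_arm(motion="0 0.05 0.005 0.05 0 0 0; 0 0.1 0.01 0.1 0 0 0; 0 0.14 0.014 0.16 0 0 -0.002; 0 0.152 0.0145 0.2 0 0 -0.002; 0 0.152 0.0145 0.203 0 0 -0.002")

```text
time: 8.38
tool_pos: [0.5768, -0.1084, 0.133]
tool_rot: [-0.001, 0.989, 0.145, -0.002]
contact_force: [-1.2, 0.3, -2.5]
gripper_width: 0.367
grasp_force: 60.5
```

Call:
jog_arm(motion="0 0 0 0 0 0 0; 0 0 0 0 0 0 0; 0 0 0 0 0 0 0; 0 0 0 0 0 0 0; 0 0 0 0 0 0 0")

```text
time: 9.0
tool_pos: [0.5782, -0.109, 0.1355]
tool_rot: [0.0, 0.989, 0.145, 0.0]
contact_force: [0.3, -0.6, -3.3]
gripper_width: 0.366
grasp_force: 60.5
```

```bash
python3 - <<'E'
from h import *
np.set_printoptions(precision=4,suppress=True)
a=np.radians(16.7);c,s_=np.cos(a),np.sin(a);H=(.5789-.0007*c,-.1083-.0007*s_)
s,t,r=tool();print(t,r.as_euler('xyz',degrees=True),s['contact_force'],s['ft_torque']);go((*H,.125),16.7)
f=grab_frame('side');save('s3',f);np.savez('s3.npz',**f)
b=cv2.imread('pics/s3.png')[130:250,230:350];cv2.imwrite('pics/s3c.png',cv2.resize(b,(600,600),interpolation=cv2.INTER_CUBIC))
E
```

```text
[ 0.5782 -0.109   0.1355] [179.9886  -0.0137  16.6884] [ 0.2508 -0.5603 -3.3144] [-0.0236 -0.0817 -0.0067]
shift [ 0.0004 -0.0009  0.0211] turn [ 0.0001 -0.0002 -0.0001] t 9.0 F [ 0.3 -0.6 -3.3]
```

View pics/s3c.png

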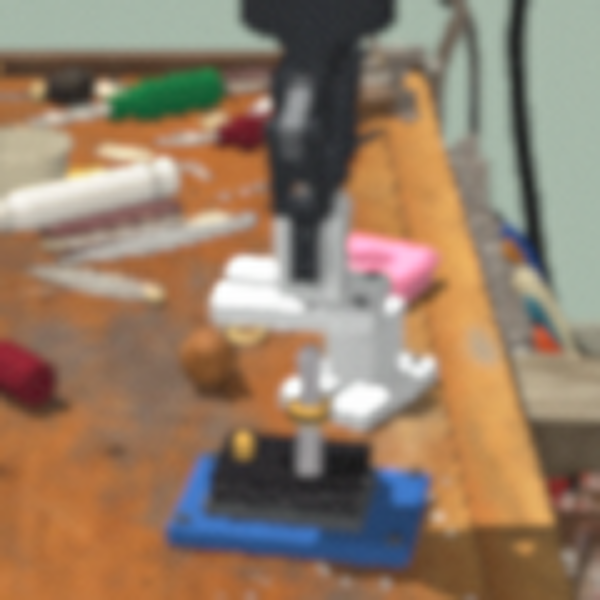

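The picture shows the platen level over the rod (tip px (310,355)), notch toward the pin (243,445). I lower it gently over the nose.

Call:
jog_arm(motion="0 0 -0.001 0.015 0 0 0; 0 0 -0.001 0.03 0 0 0; 0 0 -0.001 0.04 0 0 0; 0 0 -0.001 0.046 0 0 0; 0 0 -0.001 0.046 0 0 0")

```text
time: 9.68
tool_pos: [0.5778, -0.1084, 0.1119]
tool_rot: [-0.0, 0.989, 0.145, -0.0]
contact_force: [-0.2, -0.4, -4.0]
gripper_width: 0.365
grasp_force: 60.5
```

Call:
jog_arm(motion="0 0 0 0.003 0 0 0; 0 0 0 0.006 0 0 0; 0 0 0 0.009 0 0 0; 0 0 0 0.012 0 0 0; 0 0 0 0.012 0 0 0")

```text
time: 10.3
tool_pos: [0.5779, -0.1084, 0.1061]
tool_rot: [-0.0, 0.989, 0.145, -0.0]
contact_force: [1.0, -0.7, -4.3]
gripper_width: 0.37
grasp_force: 60.5
```

```bash
cat >> h.py <<'E'
def rep():
    np.set_printoptions(precision=4,suppress=True)
    s,t,r=tool();print('t',round(s['time'],2),t,'under',round(t[2]-.017,4),r.as_euler('xyz',degrees=True),'Ftool',r.inv().apply(s['contact_force']),'Mtool',r.inv().apply(s['ft_torque']),s['gripper_width'],s['grasp_force'])
E
python3 -c "
from h import *
rep()"
```

```text
t 10.3 [ 0.5779 -0.1084  0.1061] under 0.0891 [-179.9871    0.0194   16.6901] Ftool [0.7784 1.0154 4.2572] Mtool [ 0.053  -0.0466  0.0047] 0.3701446172547871 60.496912747621536
```

Call:
jog_arm(motion="0 0 0 0.006 0 0 0; 0 0 0 0.012 0 0 0; 0 0 0 0.018 0 0 0; 0 0 0 0.024 0 0 0; 0 0 0 0.028 0 0 0")

```text
time: 10.92
tool_pos: [0.5779, -0.1084, 0.092]
tool_rot: [-0.0, 0.989, 0.145, -0.0]
contact_force: [0.6, 0.2, -3.5]
gripper_width: 0.367
grasp_force: 60.5
```

Call:
jog_arm(motion="0 0 0 0.004 0 0 0; 0 0 0 0.008 0 0 0; 0 0 0 0.012 0 0 0; 0 0 0 0.016 0 0 0; 0 0 0 0.02 0 0 0")

```text
time: 11.55
tool_pos: [0.5781, -0.1085, 0.083]
tool_rot: [-0.0, 0.989, 0.145, -0.0]
contact_force: [-2.6, 0.8, 1.6]
gripper_width: 0.37
grasp_force: 61.2
```

```bash
python3 -c "
from h import *
rep()"
```

```text
t 11.55 [ 0.5781 -0.1085  0.083 ] under 0.066 [-179.9929    0.0109   16.6886] Ftool [-2.2858 -1.4854 -1.5636] Mtool [ 0.3766 -0.5266  0.0055] 0.36997348440718425 61.18898928165436
```

Call:
jog_arm(motion="0 -0.0008 -0.0006 0.004 0 0 0; 0 -0.0008 -0.0006 0.008 0 0 0; 0 -0.0008 -0.0006 0.012 0 0 0; 0 -0.0008 -0.0006 0.016 0 0 0; 0 -0.0008 -0.0006 0.02 0 0 0")

```text
time: 12.18
tool_pos: [0.578, -0.1084, 0.0725]
tool_rot: [0.0, 0.989, 0.145, 0.001]
contact_force: [-0.1, -0.6, 2.4]
gripper_width: 0.369
grasp_force: 61.2
```

```bash
python3 -c "
from h import *
rep()"
```

```text
t 12.18 [ 0.578  -0.1084  0.0725] under 0.0555 [179.9596  -0.0592  16.6914] Ftool [-0.241   0.522  -2.4156] Mtool [-0.008   0.0457  0.0083] 0.36886203540219614 61.189721524715424
```

Call:
jog_arm(motion="0 0 0 0.004 0 0 0; 0 0 0 0.008 0 0 0; 0 0 0 0.012 0 0 0; 0 0 0 0.014 0 0 0; 0 0 0 0.016 0 0 0")

```text
time: 12.8
tool_pos: [0.578, -0.1085, 0.0645]
tool_rot: [0.0, 0.989, 0.145, 0.0]
contact_force: [3.2, -1.2, 1.7]
gripper_width: 0.365
grasp_force: 61.2
```

Call:
jog_arm(motion="0 0 0 0.003 0 0 0; 0 0 0 0.006 0 0 0; 0 0 0 0.009 0 0 0; 0 0 0 0.012 0 0 0; 0 0 0 0.014 0 0 0")

```text
time: 13.42
tool_pos: [0.5777, -0.1083, 0.0573]
tool_rot: [0.0, 0.989, 0.145, 0.0]
contact_force: [4.3, -2.4, 2.2]
gripper_width: 0.364
grasp_force: 61.2
```

```bash
python3 -c "
from h import *
rep()"
```

```text
t 13.43 [ 0.5777 -0.1083  0.0573] under 0.0403 [179.9893  -0.0161  16.6909] Ftool [ 3.3857  3.5259 -2.1916] Mtool [-0.4242  0.4177  0.0373] 0.36418800081993674 61.233111172914505
```

Call:
jog_arm(motion="0 0.0006 0.0006 0.001 0 0 0; 0 0.0006 0.0006 0.002 0 0 0; 0 0.0006 0.0006 0.003 0 0 0; 0 0.0006 0.0006 0.004 0 0 0; 0 0.0006 0.0006 0.005 0 0 0")

```text
time: 14.05
tool_pos: [0.5777, -0.1084, 0.0546]
tool_rot: [-0.0, 0.989, 0.145, -0.0]
contact_force: [3.4, 0.2, 1.9]
gripper_width: 0.369
grasp_force: 61.2
```

Call:
jog_arm(motion="0 0.0006 0 0.0008 0 0 0; 0 0.0006 0 0.0016 0 0 0; 0 0.0006 0 0.0024 0 0 0; 0 0.0006 0 0.0032 0 0 0; 0 0.0006 0 0.004 0 0 0")

```text
time: 14.68
tool_pos: [0.5778, -0.1084, 0.0525]
tool_rot: [-0.0, 0.989, 0.145, -0.001]
contact_force: [-0.9, -1.1, 1.3]
gripper_width: 0.369
grasp_force: 61.2
```

Underside ≈ 35.5 mm, no bed yet.

Call:
jog_arm(motion="0 0 0 0.0008 0 0 0; 0 0 0 0.0016 0 0 0; 0 0 0 0.0024 0 0 0; 0 0 0 0.0032 0 0 0; 0 0 0 0.004 0 0 0")

```text
time: 15.3
tool_pos: [0.5778, -0.1084, 0.051]
tool_rot: [-0.0, 0.989, 0.145, -0.001]
contact_force: [-5.4, -0.8, 7.2]
gripper_width: 0.369
grasp_force: 61.7
```

Call:
jog_arm(motion="0 -0.0005 0 0.0003 0 0 0; 0 -0.0005 0 0.0005 0 0 0; 0 -0.0005 0 0.0005 0 0 0; 0 -0.0005 0 0.0005 0 0 0; 0 -0.0005 0 0.0005 0 0 0")

```text
time: 15.92
tool_pos: [0.5778, -0.1084, 0.051]
tool_rot: [-0.0, 0.989, 0.145, -0.0]
contact_force: [-3.7, 0.8, 5.6]
gripper_width: 0.366
grasp_force: 61.7
```

```bash
python3 -c "
from h import *
rep()"
```

```text
t 15.93 [ 0.5778 -0.1084  0.051 ] under 0.034 [-179.9754    0.0318   16.6936] Ftool [-3.3271 -1.8437 -5.6431] Mtool [ 0.1874 -0.6197  0.0284] 0.36561533857902784 61.73157513141632
```

Call:
jog_arm(motion="0 -0.0004 -0.0002 0.0004 0 0 0; 0 -0.0004 -0.0002 0.0008 0 0 0; 0 -0.0004 -0.0002 0.0008 0 0 0; 0 -0.0004 -0.0002 0.0008 0 0 0; 0 -0.0004 -0.0002 0.0008 0 0 0")

```text
time: 16.55
tool_pos: [0.5778, -0.1084, 0.051]
tool_rot: [-0.0, 0.989, 0.145, -0.0]
contact_force: [-3.8, 0.7, 7.8]
gripper_width: 0.368
grasp_force: 61.8
```

```bash
python3 -c "
from h import *
rep()"
```

```text
t 16.55 [ 0.5778 -0.1084  0.051 ] under 0.034 [-179.9838    0.0099   16.6944] Ftool [-3.4412 -1.7696 -7.8065] Mtool [ 0.2272 -0.6664  0.0053] 0.3680759103914261 61.84591457247734
```

Call:
jog_arm(motion="0 0 0 -0.003 0 0 0; 0 0 0 -0.006 0 0 0; 0 0 0 -0.008 0 0 0; 0 0 0 -0.008 0 0 0; 0 0 0 -0.008 0 0 0")

```text
time: 17.18
tool_pos: [0.5777, -0.1083, 0.0539]
tool_rot: [-0.0, 0.989, 0.145, -0.0]
contact_force: [2.7, 0.2, -4.6]
gripper_width: 0.368
grasp_force: 60.5
```

```bash
python3 -c "
from h import *
rep()"
```

```text
t 17.18 [ 0.5777 -0.1083  0.0539] under 0.0369 [-179.9851    0.0073   16.6908] Ftool [2.6383 0.5816 4.6246] Mtool [-0.0841  0.2891 -0.0017] 0.36755822576360464 60.535748451948166
```

Call:
jog_arm(motion="0 0.0004 0 0.002 0 0 0; 0 0.0004 0 0.004 0 0 0; 0 0.0004 0 0.005 0 0 0; 0 0.0004 0 0.006 0 0 0; 0 0.0004 0 0.0066 0 0 0")

```text
time: 17.8
tool_pos: [0.5778, -0.1084, 0.051]
tool_rot: [-0.0, 0.989, 0.145, -0.0]
contact_force: [-1.3, 0.4, -0.4]
gripper_width: 0.367
grasp_force: 60.9
```

```bash
python3 -c "
from h import *
rep()"
```

```text
t 17.8 [ 0.5778 -0.1084  0.051 ] under 0.034 [-179.9804    0.0339   16.6911] Ftool [-1.0784 -0.7853  0.3561] Mtool [ 0.1747 -0.2574  0.0177] 0.36692490676973566 60.89964732527733
```

Call:
jog_arm(motion="0 -0.0002 -0.0001 0.001 0 0 0; 0 -0.0002 -0.0001 0.002 0 0 0; 0 -0.0002 -0.0001 0.003 0 0 0; 0 -0.0002 -0.0001 0.003 0 0 0; 0 -0.0002 -0.0001 0.003 0 0 0")

```text
time: 18.42
tool_pos: [0.578, -0.1084, 0.051]
tool_rot: [-0.0, 0.989, 0.145, -0.0]
contact_force: [-6.2, 0.3, 7.9]
gripper_width: 0.372
grasp_force: 62.0
```

```bash
python3 -c "
from h import *
rep()"
```

```text
t 18.43 [ 0.578  -0.1084  0.051 ] under 0.034 [-179.9967    0.0204   16.7036] Ftool [-5.8652 -2.063  -7.9438] Mtool [ 0.575  -0.8891 -0.0085] 0.37197048465851684 61.99003368616104
```

Call:
jog_arm(motion="0 -0.0006 -0.0003 0.0006 0 0 0; 0 -0.0008 -0.0004 0.0012 0 0 0; 0 -0.0008 -0.0004 0.0018 0 0 0; 0 -0.0008 -0.0004 0.0022 0 0 0; 0 -0.0008 -0.0004 0.0022 0 0 0")

```text
time: 19.05
tool_pos: [0.578, -0.1084, 0.051]
tool_rot: [0.0, 0.989, 0.145, 0.0]
contact_force: [-7.8, 3.1, 12.7]
gripper_width: 0.367
grasp_force: 62.5
```

```bash
python3 - <<'E'
from h import *
rep()
f=grab_frame('side');save('s4',f)
b=cv2.imread('pics/s4.png')[160:250,240:340];cv2.imwrite('pics/s4c.png',cv2.resize(b,(660,594),interpolation=cv2.INTER_CUBIC))
rep()
E
```

```text
t 19.05 [ 0.578  -0.1084  0.051 ] under 0.034 [179.9865  -0.0167  16.6981] Ftool [ -6.5695  -5.1575 -12.6954] Mtool [ 0.7671 -1.1261 -0.0375] 0.3672941406181457 62.485314309597015
t 19.1 [ 0.578  -0.1084  0.051 ] under 0.034 [179.9867  -0.0155  16.7025] Ftool [ -6.4686  -4.6064 -12.3096] Mtool [ 0.8107 -1.1152 -0.0185] 0.36761771557294776 62.48594596982002
```

View pics/s4c.png

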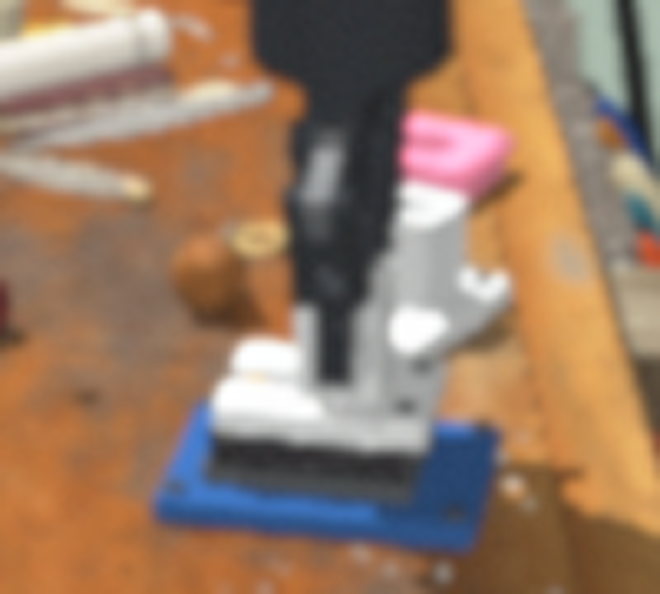

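The crop shows the platen flush on the black bed with no gap along (215–430, 440), and the pin in the notch at (255,378). The bed top is at about 34 mm. I bring the push to 15 N and hold.

Call:
jog_arm(motion="0 0 0.0003 0.0005 0 0 0; 0 0 0.0003 0.001 0 0 0; 0 0 0.0003 0.001 0 0 0; 0 0 0.0003 0.001 0 0 0; 0 0 0.0003 0.001 0 0 0")

```text
time: 19.73
tool_pos: [0.578, -0.1084, 0.051]
tool_rot: [-0.0, 0.989, 0.145, -0.0]
contact_force: [-9.1, 2.7, 15.6]
gripper_width: 0.367
grasp_force: 63.0
```

Call:
jog_arm(motion="0 0 0 0 0 0 0; 0 0 0 0 0 0 0; 0 0 0 0 0 0 0; 0 0 0 0 0 0 0; 0 0 0 0 0 0 0")

```text
time: 20.35
tool_pos: [0.578, -0.1084, 0.051]
tool_rot: [-0.0, 0.989, 0.145, -0.0]
contact_force: [-9.8, 2.4, 15.6]
gripper_width: 0.368
grasp_force: 63.0
```

Call:
jog_arm(motion="0 0 0 0 0 0 0; 0 0 0 0 0 0 0; 0 0 0 0 0 0 0; 0 0 0 0 0 0 0; 0 0 0 0 0 0 0")

```text
time: 20.98
tool_pos: [0.578, -0.1084, 0.051]
tool_rot: [-0.0, 0.989, 0.145, -0.0]
contact_force: [-9.4, 3.3, 15.7]
gripper_width: 0.372
grasp_force: 63.0
```

Call:
jog_arm(motion="0 0 0 0 0 0 0; 0 0 0 0 0 0 0; 0 0 0 0 0 0 0; 0 0 0 0 0 0 0; 0 0 0 0 0 0 0")

```text
time: 21.6
tool_pos: [0.578, -0.1084, 0.051]
tool_rot: [-0.0, 0.989, 0.145, -0.0]
contact_force: [-10.5, 2.5, 15.5]
gripper_width: 0.37
grasp_force: 63.0
```

Call:
jog_arm(motion="0 -0.0003 0 -0.002 0 0 0; 0 -0.0006 0 -0.004 0 0 0; 0 -0.0006 0 -0.0055 0 0 0; 0 -0.0006 0 -0.0055 0 0 0; 0 -0.0006 0 -0.0055 0 0 0")

```text
time: 22.22
tool_pos: [0.5779, -0.1085, 0.051]
tool_rot: [0.0, 0.989, 0.145, 0.001]
contact_force: [1.5, 2.7, 4.1]
gripper_width: 0.364
grasp_force: 61.3
```

Call:
jog_arm(motion="60 0 0 0 0 0 0; 90 0 0 0 0 0 0; 90 0 0 0 0 0 0; 90 0 0 0 0 0 0; 90 0 0 0 0 0 0")

```text
time: 22.85
tool_pos: [0.5771, -0.1086, 0.0505]
tool_rot: [0.0, 0.989, 0.145, -0.0]
contact_force: [0.5, -0.7, 0.8]
gripper_width: 0.9
grasp_force: 0.0
```

```bash
python3 -c "
from h import *
rep()"
```

```text
t 22.85 [ 0.5771 -0.1086  0.0505] under 0.0335 [179.9975   0.003   16.6858] Ftool [ 0.2601  0.7601 -0.8275] Mtool [-0.0132 -0.0345 -0.0226] 0.8999883619507195 0.0
```

Released cleanly. I retreat straight up and check.

Call:
jog_arm(motion="90 0 0 -0.03 0 0 0; 90 0 0 -0.08 0 0 0; 90 0 0 -0.15 0 0 0; 90 0 0 -0.24 0 0 0; 90 0 0 -0.33 0 0 0")

```text
time: 23.48
tool_pos: [0.5771, -0.1085, 0.2181]
tool_rot: [0.0, 0.989, 0.145, 0.001]
contact_force: [1.2, -1.3, 0.5]
gripper_width: 0.902
grasp_force: 0.0
```

Call:
jog_arm(motion="90 -0.04 0 0 0 0 0; 90 -0.08 0 0 0 0 0; 90 -0.12 0 0 0 0 0; 90 -0.16 0 0 0 0 0; 90 -0.16 0 0 0 0 0")

```text
time: 24.1
tool_pos: [0.5002, -0.1318, 0.2168]
tool_rot: [0.0, 0.989, 0.145, 0.001]
contact_force: [-0.4, -0.1, 1.0]
gripper_width: 0.898
grasp_force: 0.0
```

```bash
python3 - <<'E'
from h import *
rep()
f=grab_frame('wrist');save('w5',f);W=fcloud(f)
for lo,hi,rr in[(.008,.016,.09),(.042,.05,.07),(.083,.091,.03),(.0935,.102,.015)]:
    p=W[(np.hypot(W[...,0]-.579,W[...,1]+.108)<rr)&(W[...,2]>lo)&(W[...,2]<hi)]
    if len(p)>4: print(lo,len(p),np.median(p[:,2]),cv2.minAreaRect((p[:,:2]*1000).astype(np.float32)))
p=W[(np.hypot(W[...,0]-.579,W[...,1]+.108)<.05)&(W[...,2]>.042)&(W[...,2]<.05)];print(np.linalg.lstsq(np.c_[p[:,:2]-[.579,-.108],np.ones(len(p))],p[:,2],rcond=None)[0])
b=cv2.imread('pics/w5.png')[20:220,180:400];cv2.imwrite('pics/w5c.png',cv2.resize(b,(660,600),interpolation=cv2.INTER_CUBIC))
for n in['beeswax','eyeglass','blue_phial']:
    for c in['top','side']:
        grab_frame(c);print(n,c,[np.array(d['at']) for d in place_of(c,n)[:1]])
E
```

```text
t 24.1 [ 0.5002 -0.1318  0.2168] under 0.1998 [179.9317  -0.0902  16.6317] Ftool [-0.4629 -0.0123 -1.0497] Mtool [-0.0482  0.017   0.0103] 0.8977805682210775 0.0
0.008 4150 0.012449425018437932 ((582.7534790039062, -107.40058898925781), (124.23242950439453, 86.78497314453125), 17.121557235717773)
0.042 3084 0.04650125082822251 ((583.1533203125, -107.27848815917969), (80.56428527832031, 56.17180633544922), 16.03929328918457)
0.083 1224 0.08849389703246002 ((578.0592041015625, -108.42457580566406), (31.1347599029541, 31.46946144104004), 16.603008270263672)
0.0935 167 0.09685930305338136 ((579.4440307617188, -108.84127044677734), (11.467293739318848, 11.27086353302002), 16.364320755004883)
[-0.0048 -0.0008  0.0466]
beeswax top [array([ 0.6983,  0.0878, -0.0001])]
beeswax side [array([0.6989, 0.0924, 0.0023])]
eyeglass top [array([0.4286, 0.0305, 0.0026])]
eyeglass side [array([ 0.4291,  0.0326, -0.0002])]
blue_phial top [array([ 0.5447,  0.3175, -0.0005])]
blue_phial side [array([ 0.5473,  0.3167, -0.0006])]
```

View pics/w5c.png

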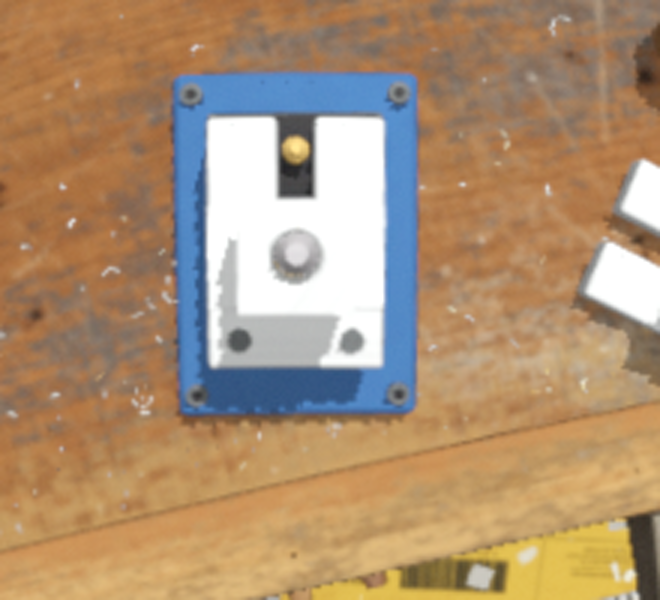

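The platen is on the rod (297,253), with the pin in the notch (296,150). It is level, its plate top at 46.5 mm, bed at 34 mm plus 12 mm of plate. The bystanders read unmoved.

```bash
python3 -c "
from plant import *
print(job_done())"
```

```text
the job is handed in; nothing more can be done
None
```

The job is handed in: the platen lies flush on the bed (felt at about 34 mm) with the pin in its notch, was held at about 15.6 N for nearly 2 s, then released, and the wax puck, eyeglass and jar still read in place.

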